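Unlock and start the disc shredder

ROBOT

A 6-joint arm with a two-finger parallel gripper is mounted at the origin on the work surface. World frame = base frame: x ahead of the robot, y to its left, z up, the work surface at z = 0. Lengths are in m, angles in rad, forces in N, time in s.
With the tool pointing down it reaches from about 0.35 to 1 m from the base axis. Payload 7.1 kg.
Tool frame: the origin (TCP) lies between the finger pads; the fingertips stand 22 mm ahead of it and the grasp point (between the pads) lies 3 mm ahead of it; x points along the fingers, y is the direction in which the jaws open and shut, and the axes are right-handed (so a half turn about x gives the same grasp; the last joint's range is limited). The gripper opens to 85 mm and grips with 20 to 120 N. Pads are 22 mm wide; open, the fingers measure 114 mm over their backs; the gripper's body (76 mm by 85 mm) begins 54 mm behind the grasp point. The pads swing forward as they close: fully open they stand 13 mm farther back than shut.
Start: joints at [-1.154, 0.423, 1.63, -0, 1.089, -0.019], TCP at [0.264, -0.567, 0.253] pointing down, gripper open.
Joint ranges: [-3, 3], [-0.9, 2.11], [0.09, 2.58], [-1.31, 4.45], [0.11, 2.69], [-2.54, 2.54]. Speed limits (rad/s): [2.39, 2.39, 3.01, 3.14, 3.14, 3.14].

INTERFACE

Orientations are given as a rotation vector (axis times angle).
In Python, from rig import manip gives the robot as it stands. The module is installed in compiled form; this text tells all that it offers. Calls block until the motion is done:
- manip.move_to(position, orientation): joint-space move of the TCP to a pose.
- manip.servo_line(position, orientation=None, rate=0.15): straight line of the TCP; orientation=None keeps the orientation; rate is the mean speed in m/s.
- manip.set_joints(angles): joint-space move.
- manip.command_gripper(opening, f_grip=None): finger opening in m; f_grip is the grip in N (None keeps the last); returns when the fingers have stopped.
- manip.hold(seconds).
- manip.solve_ik(position, orientation): joint angles nearest the present ones, or None.
- manip.camera(name): name is "side" or "top" or "wrist"; returns a dict with "image" (384x512x3 uint8, red, green, blue), "fx", "fy", "cx", "cy" (pixels), "cam_to_world" (4x4, takes a point from camera to world coordinates); the wrist camera has in their place "mount" (4x4, takes a point from camera to tool coordinates, whose origin is the TCP and whose axes are the tool frame's). Camera axes: x right, y down, z forward; pixel columns grow to the right and rows downward; lengths in m; the calibration is good to about 2 mm. The wrist camera is an equidistant fisheye: a pixel r from the principal point sees the ray r / f radians off the axis. A picture is of the moment at which its call begins: read the wrist's pose just before it. There is no depth.
A pose or a line that the arm cannot do raises manip.IKError and nothing moves.
- manip.sign_off(): hands the job in, once; it reports no verdict.
Readings, each from a call of its own:
- manip.get_time(): time.
- manip.get_joint_positions(): joint angles.
- manip.get_joint_vel(): joint speeds.
- manip.get_tau(): joint torques, N m.
- manip.get_position(): TCP position.
- manip.get_ee_rot(): TCP orientation.
- manip.get_contact_force(): force on the tool from outside, world axes, zero at the start.
- manip.get_torque(): the same for the moment, N m.
- manip.get_width(): finger opening in m.
Only numpy, scipy, OpenCV 4.12 (cv2) and the standard library are available. Lean on these libraries where they do the work, as an engineer would, in place of code of your own. Each camera call takes 0.05 s, during which the arm holds its last target.

TASK

Get the cream disc shredder going: slide its orange child-lock tab all the way aside along its dark track so that the green button under it is clear, then press that green button fully down and let it come back up. Leave the tab slid aside, and do not touch the dark grey laminator, which has a lock of the same kind.

Things in the scene. Friction and masses are not known exactly. Their poses are not given: they have to be found in the camera images.
- lock_tab_top (a point): Shredder's orange child-lock tab: cover plate 48 x 48 x 4 mm, its upper face 21 mm below this point, and on it an upright ridge, 12 (y) x 34 (x) x 22 mm high, to push or pinch. Point: centre of the ridge's top. Axes: z up, y = the way it opens, x to the disc slot. Closed, the ridge is over the button; starts within 6 mm of that; slides 60 mm in +y to a stop at 1.5 N and stays put.
- start_button_top (a point): Centre of the top of the shredder's round green button, 32 mm across, hidden under the closed tab, 26.5 mm below lock_tab_top, same axes. Shredder: fixed box, grey below, cream above, 186 (x) x 268 (y) mm, 110 mm high, black disc slot along the rear of its top. The button stands 9 mm above that top; steel rails 5 mm high run along y 28 mm either side of it in x.
- start_button (a joint): How far the shredder's green button is pressed, m: 0 up, 0.006 fully down. Spring-loaded: 1.5 N to start, 5 N to hold fully down; it comes back up when let go.
- laminator: The other machine, to be left alone: dark grey laminator, a fixed box 165 (x) x 320 (y) mm, 90 mm high, with its own orange tab and green button on top (reaching 126 mm high). It stands beside the shredder, on either side of it. Origin at the centre of its underside, x to its rear, y along its length.

How it is judged:
On the way, in this order (a step that is already met when the one before it is completed fails the run):
1. the orange lock tab of the shredder is slid aside, at least 44 mm from over the green button, while the button is still up (horizontal distance between lock_tab_top and start_button_top above 0.044 m and value of joint start_button below 0.002 m), for 0.2 s.
2. the shredder's green button is pressed down (4.5 mm or more of its 6 mm) (value of joint start_button above 0.0045 m), for 0.05 s.
At the end, for the whole second after the job is handed in: The shredder's orange tab is still slid aside (its ridge at least 44 mm from the green button's centre, of 60 mm travel), and the green button, having been pressed, is up again (within 2 mm) (all of step 1); the robot touches nothing.
It fails at once if the laminator is touched by the robot with more than 2 N (contact force between any of the arm, the fingers and laminator above 2 N).
It also fails if it takes over 32 s, if anything falls off the work surface, if the arm or the gripper's body presses on something with over 40 N, if the wrist force passes 120 N, or if a joint passes its speed limit or range.

## Working session

There is one attempt and no reset: what is moved stays moved. The work goes in short steps, each a Python script; the robot and the scene stay as the last script left them, time stands still between calls to the robot, and variables do not carry over. Pictures are saved under pics/ and viewed, and the job is handed in when it is done.

```bash
mkdir -p pics; python3 - <<'E'
from rig import manip
import cv2,numpy as np,pickle
D={}
for n in("side","top","wrist"):
    p=manip.get_position();r=manip.get_ee_rot()
    c=manip.camera(n);c['p']=p;c['r']=r;D[n]=c
    cv2.imwrite(f'pics/{n}0.png',c['image'][:,:,::-1])
    print(n,c['fx'],c['cx'],c['cy'],np.round(c.get('cam_to_world',c.get('mount')),3).tolist())
pickle.dump(D,open('d0.pkl','wb'));print(p,r,manip.get_time())
a=np.hstack([D['side']['image'],D['top']['image']])
cv2.imwrite('pics/st0.png',cv2.resize(a,(800,300))[:,:,::-1])
E
```

```text
side 387.62566615384685 259.9054885323244 190.003834316793 [[-0.712, -0.399, 0.578, 0.079], [-0.702, 0.402, -0.588, 0.468], [0.002, -0.824, -0.566, 0.571], [0.0, 0.0, 0.0, 1.0]]
top 474.44643140939667 251.39731896417598 198.316421529088 [[0.016, -0.999, 0.05, 0.477], [-1.0, -0.016, 0.015, -0.031], [-0.015, -0.05, -0.999, 1.111], [0.0, 0.0, 0.0, 1.0]]
wrist 297.3186396354542 252.545069816177 185.8078310339735 [[-0.001, -0.263, 0.965, -0.121], [1.0, -0.001, 0.001, 0.001], [0.001, 0.965, 0.263, -0.065], [0.0, 0.0, 0.0, 1.0]]
[ 0.263655   -0.56614314  0.25259786] [ 1.98057051  0.43994226 -1.98113143] 0.15
```

View pics/top0.png

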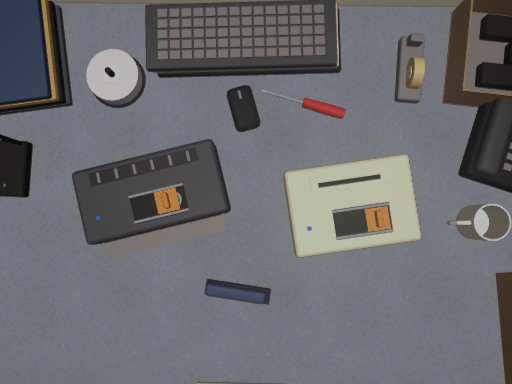

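View pics/side0.png

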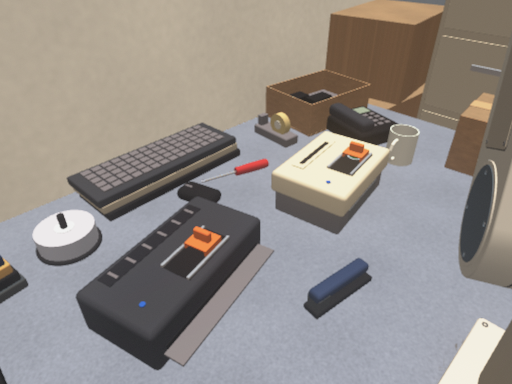

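The top view shows the cream shredder around (352,206), with its orange tab at (378,219) and the dark track running left (+y) from it. The laminator is to the left at (152,192). The side view shows the shredder tab at about (355,152). Next I'll measure it.

```bash
cat > h.py <<'E'
import numpy as np,cv2
def ray(c,u,v):
    T=c['cam_to_world'];d=T[:3,:3]@np.array([(u-c['cx'])/c['fx'],(v-c['cy'])/c['fy'],1.]);return T[:3,3],d
def onz(c,u,v,z):
    o,d=ray(c,u,v);return o+d*(z-o[2])/d[2]
def proj(c,P):
    T=c['cam_to_world'];q=T[:3,:3].T@(np.asarray(P)-T[:3,3]);return np.array([c['cx']+c['fx']*q[0]/q[2],c['cy']+c['fy']*q[1]/q[2]])
def hsv(c): return cv2.cvtColor(c['image'],cv2.COLOR_RGB2HSV)
def blobs(m,amin=40):
    n,l,s,ce=cv2.connectedComponentsWithStats(m.astype(np.uint8))
    return [(l==i,s[i],ce[i]) for i in range(1,n) if s[i][4]>=amin]
E
python3 - <<'E'
import pickle;from h import *
D=pickle.load(open('d0.pkl','rb'))
for n in('top','side'):
    c=D[n];H=hsv(c);m=(H[...,0]>=5)&(H[...,0]<=16)&(H[...,1]>190)&(H[...,2]>110)
    for b,s,ce in blobs(m):
        print(n,s,ce)
        pts=np.argwhere(b)[:,::-1].astype(np.float32)
        if n=='top':
            W=np.array([onz(c,u,v,.1245)[:2] for u,v in pts],np.float32)
            print(cv2.minAreaRect(W))
c=D['top'];H=hsv(c);m=(H[...,0]>20)&(H[...,0]<40)&(H[...,1]>30)&(H[...,2]>150)
b,s,ce=max(blobs(m),key=lambda t:t[1][4]);
W=np.array([onz(c,u,v,.11)[:2] for v,u in np.argwhere(b)],np.float32);print(s,cv2.minAreaRect(W),cv2.boxPoints(cv2.minAreaRect(W)))
big=c['image'][140:270,270:430]
cv2.imwrite('pics/cr0.png',cv2.resize(big,(738,600),interpolation=cv2.INTER_CUBIC)[:,:,::-1])
cv2.imwrite('pics/cr1.png',cv2.resize(D['side']['image'][120:200,300:400],(750,600),interpolation=cv2.INTER_CUBIC)[:,:,::-1])
E
```

```text
[ 285  155  136  102 8331] ((0.516396701335907, -0.2280360758304596), (0.18120385706424713, 0.2629804313182831), 9.193617820739746) [[ 0.4059503  -0.11271057]
 [ 0.447967   -0.37231275]
 [ 0.6268431  -0.3433616 ]
 [ 0.5848264  -0.0837594 ]]
```

View pics/cr0.png

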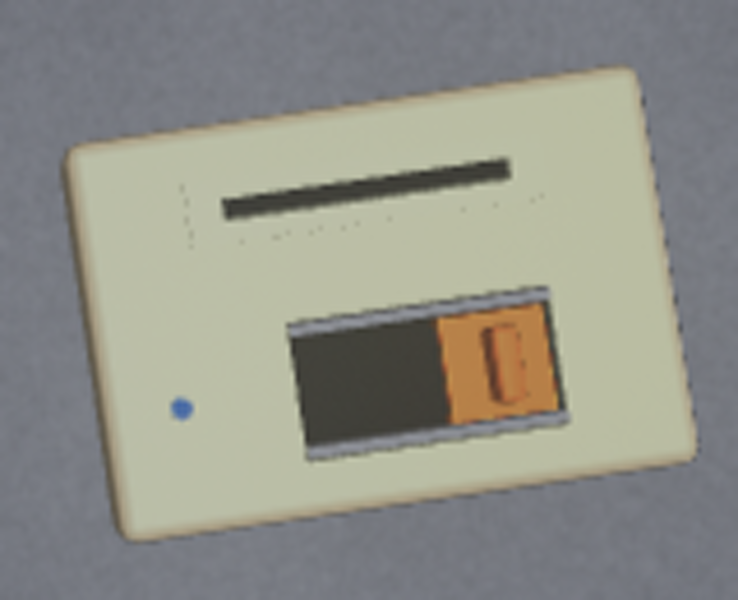

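View pics/cr1.png

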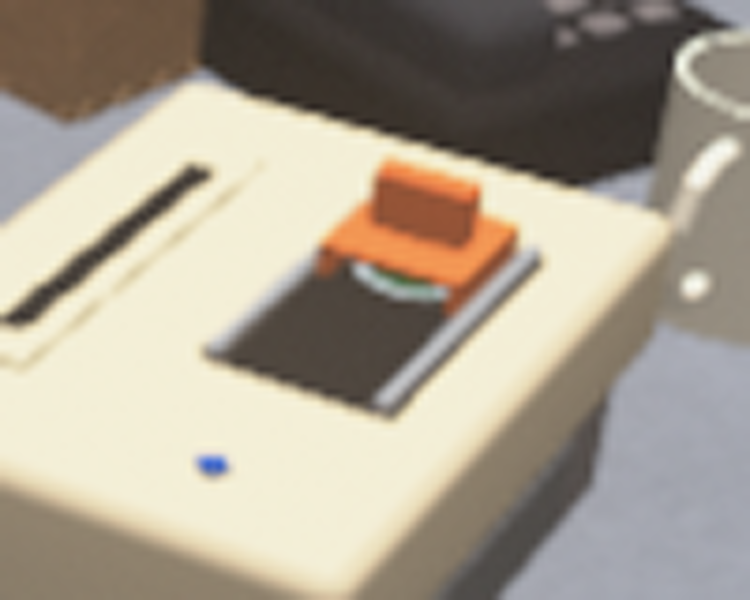

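The closeups confirm that +y (the opening direction) runs left in the image. The ridge top in cr0 is at about (512,362) in the crop. My saturation cut missed the orange, so I'm loosening it.

```bash
python3 - <<'E'
import pickle;from h import *
D=pickle.load(open('d0.pkl','rb'))
c=D['top'];H=hsv(c);print(H[219,372],H[219,380])
m=(H[...,0]>=3)&(H[...,0]<=18)&(H[...,1]>140)&(H[...,2]>90)
for b,s,ce in blobs(m):
    if not(340<ce[0]<400 and 190<ce[1]<250):continue
    W=np.array([onz(c,u,v,.1245)[:2] for v,u in np.argwhere(b)],np.float32);print(s,ce,cv2.minAreaRect(W), W.mean(0))
t=np.array([-0.16,0.987]);t/=np.linalg.norm(t);x=np.array([t[1],-t[0]])
# ridge top centre from crop px
k=160/738
for uv in [(515,362)]:
    u,v=270+(uv[0]+.5)*k-.5,140+(uv[1]+.5)*130/600-.5
    P=onz(c,u,v,.1455);print('ridge top',P,u,v)
# track: rails outer corners in crop
C=[(288,325),(548,288),(570,418),(308,458)]
Q=np.array([onz(c,270+(a+.5)*k-.5,140+(b+.5)*130/600-.5,.115)[:2] for a,b in C])
print(Q,Q.mean(0),[np.linalg.norm(Q[i]-Q[i-1]) for i in range(4)])
# side ridge top corners crop ->plane
s=D['side']
C=[(375,178),(390,160),(480,188),(470,207)]
R=np.array([onz(s,300+(a+.5)/7.5-.5,120+(b+.5)/7.5-.5,.1455)[:2] for a,b in C]);print('side ridge',R,R.mean(0))
E
```

```text
[ 15 155 183] [ 15 156 182]
[365 206  26  25 508] [377.36220472 218.23031496] ((0.4892164468765259, -0.27686458826065063), (0.04643726721405983, 0.04905475303530693), 9.054654121398926) [ 0.48912126 -0.2772557 ]
ridge top [ 0.48935845 -0.27988622  0.1455    ] 381.26151761517616 218.04166666666669
[[ 0.50488082 -0.18499742]
 [ 0.52353813 -0.30258125]
 [ 0.46485366 -0.3125993 ]
 [ 0.44483489 -0.19449763]] [ 0.48452688 -0.2486689 ] [np.float64(0.060792823767801506), np.float64(0.11905483020608196), np.float64(0.05953342780640091), np.float64(0.119786295213663)]
side ridge [[ 0.49994854 -0.26150997]
 [ 0.5035066  -0.27523521]
 [ 0.47288804 -0.27899687]
 [ 0.4682667  -0.26598657]] [ 0.48615247 -0.27043215]
```

```bash
cat >> h.py <<'E'
from scipy.spatial.transform import Rotation as Rn
t=np.array([-0.159,0.9873,0]);t/=np.linalg.norm(t);X=np.array([t[1],-t[0],0])
B=np.array([0.489,-0.278,0])
def ori(ydir):
    x=np.array([0,0,-1.]);return Rn.from_matrix(np.c_[x,ydir,np.cross(x,ydir)]).as_rotvec()
E
python3 - <<'E'
from rig import manip;from h import *
print(Rn.from_rotvec(manip.get_ee_rot()).as_matrix().round(3).tolist())
for y in (t,-t,X,-X):
    o=ori(y);print(y.round(2),[np.round(q,2).tolist() if (q:=manip.solve_ik(p,o)) is not None else None for p in (B-.035*t+[0,0,.155],B+.04*t+[0,0,.155])])
manip.command_gripper(0.0,40)
print(manip.get_width(),manip.get_time())
E
```

```text
[[-0.0, 0.422, -0.907], [0.001, -0.907, -0.422], [-1.0, -0.001, -0.0]]
[-0.16  0.99  0.  ] [[-0.58, 0.49, 1.78, 0.0, 0.86, -2.31], [-0.48, 0.44, 1.89, 0.0, 0.82, -2.21]]
[ 0.16 -0.99 -0.  ] [[-0.58, 0.49, 1.78, 0.0, 0.86, 0.83], [-0.48, 0.44, 1.89, -0.0, 0.82, 0.93]]
[0.99 0.16 0.  ] [[-0.58, 0.49, 1.78, -0.0, 0.86, -0.74], [-0.48, 0.44, 1.89, -0.0, 0.82, -0.64]]
[-0.99 -0.16 -0.  ] [[-0.58, 0.49, 1.78, 0.0, 0.86, 2.4], [-0.48, 0.44, 1.89, 0.0, 0.82, 2.5]]
-0.0001726380748237292 0.9167
```

```bash
python3 - <<'E'
from rig import manip;from h import *
o=ori(X)
manip.move_to(B-.034*t+[0,0,.215],o)
c=manip.camera('wrist');cv2.imwrite('pics/w1.png',c['image'][:,:,::-1])
c=manip.camera('side');cv2.imwrite('pics/s1.png',cv2.resize(c['image'][60:200,260:440],(720,560))[:,:,::-1])
print(manip.get_position()-B,manip.get_contact_force(),manip.get_time())
E
```

```text
[ 0.00498524 -0.03468642  0.21517634] [ 0.05379946 -0.43425756  0.49392979] 2.3167
```

View pics/w1.png

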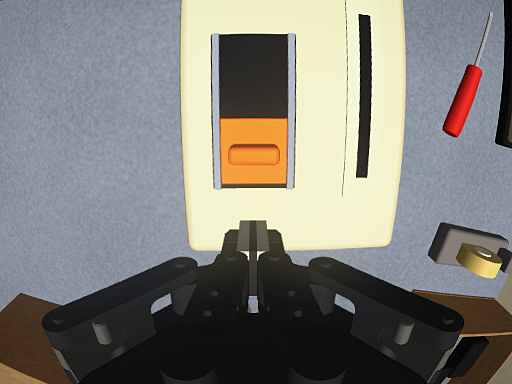

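View pics/s1.png

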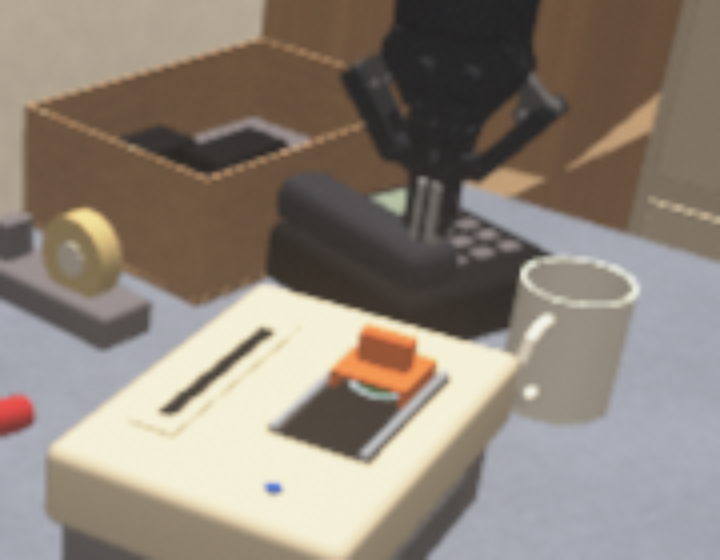

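The wrist view shows the tab ridge at (254,154), in line with the closed fingers at (253,235) and with the track straight ahead. I'll cross-check the ridge position from the wrist camera, then descend and push.

```bash
cat >> h.py <<'E'
def wonz(c,p,r,u,v,z):
    a=np.array([u-c['cx'],v-c['cy']]);rr=np.hypot(*a);th=rr/c['fx']
    d=np.r_[a/max(rr,1e-9)*np.sin(th),np.cos(th)]
    M=c['mount'];R=Rn.from_rotvec(r).as_matrix();o=np.asarray(p)+R@M[:3,3];d=R@M[:3,:3]@d
    return o+d*(z-o[2])/d[2]
E
python3 - <<'E'
from rig import manip;from h import *
p=manip.get_position();r=manip.get_ee_rot();c=manip.camera('wrist')
def loc(P): return np.round([(P-B)@X,(P-B)@t],4)
for uv in [(253.5,149)]: print('ridge top',loc(wonz(c,p,r,*uv,.1455)))
for uv in [(220,118),(288,118),(289,184),(220,184)]: print('plate',loc(wonz(c,p,r,*uv,.1245)))
manip.servo_line(B-.034*t+[0,0,.155],None,.12)
f0=manip.get_contact_force();print(manip.get_position(),f0,manip.get_time())
for y in [-.026,-.018,-.010,0,.010,.020]:
    manip.servo_line(B+y*t+[0,0,.155],None,.06)
    f=manip.get_contact_force()-f0;print(y,np.round([f@X,f@t,f[2]],2),loc(manip.get_position()),manip.get_time())
    if abs(f@t)>10 or abs(f[2])>10:break
c=manip.camera('wrist');cv2.imwrite('pics/w2.png',c['image'][:,:,::-1])
c=manip.camera('side');cv2.imwrite('pics/s2.png',cv2.resize(c['image'][60:200,260:440],(720,560))[:,:,::-1])
E
```

```text
ridge top [-0.0007  0.0026]
plate [-0.0243  0.0221]
plate [0.0239 0.022 ]
plate [ 0.0256 -0.0264]
plate [-0.0254 -0.0263]
[ 0.49458483 -0.31185657  0.15521075] [-0.22745292 -0.8647893   0.83782659] 3.0167
-0.026 [ 0.04  0.09 -0.71] [ 0.0003 -0.0257] 3.3
-0.018 [ 0.32  1.44 -0.93] [ 0.     -0.0176] 3.5833
-0.01 [ 0.16  0.72 -1.47] [-0.     -0.0095] 3.8667
0 [ 0.29  1.07 -1.45] [-0.0001  0.0006] 4.1833
0.01 [ 1.05  0.98 -1.37] [-0.0001  0.0106] 4.5
0.02 [ 0.84  0.57 -0.2 ] [-0.0001  0.0206] 4.8167
```

View pics/s2.png

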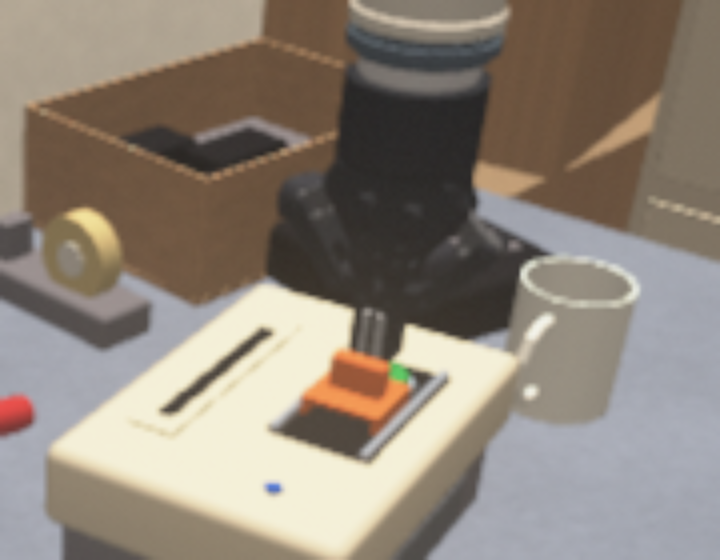

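The tab is moving: the side view shows the green button at (399,373) appearing behind it. I'll keep pushing towards the stop.

```bash
python3 - <<'E'
from rig import manip;from h import *
def loc(P): return np.round([(P-B)@X,(P-B)@t],4)
f0=np.array([-.227,-.865,.838])
for y in [.030,.036,.039,.041,.043,.045]:
    manip.servo_line(B+y*t+[0,0,.155],None,.05)
    f=manip.get_contact_force()-f0;print(y,np.round([f@X,f@t,f[2]],2),loc(manip.get_position()),manip.get_time())
    if abs(f@t)>6:break
manip.servo_line(B+(y-.015)*t+[0,0,.155],None,.1)
manip.servo_line(B-.0*t+[0,0,.215],None,.15)
manip.servo_line(B-.05*t+[0,0,.235],None,.15)
p=manip.get_position();r=manip.get_ee_rot();c=manip.camera('wrist');cv2.imwrite('pics/w3.png',c['image'][:,:,::-1])
H=hsv(c)
for nm,m,z in(('green',(H[...,0]>45)&(H[...,0]<80)&(H[...,1]>120),.119),('orange',(H[...,0]<=18)&(H[...,1]>180)&(H[...,2]>120),.1245)):
    for b,s,ce in blobs(m,100):print(nm,s,ce,loc(wonz(c,p,r,*ce,z)))
for n in('top','side'):
    c=manip.camera(n);H=hsv(c);m=(H[...,0]>45)&(H[...,0]<80)&(H[...,1]>120)
    cv2.imwrite(f'pics/{n}3.png',c['image'][:,:,::-1])
    for b,s,ce in blobs(m,15):print(n,s,ce,loc(onz(c,*ce,.119)))
print(manip.get_time())
E
```

```text
0.03 [ 0.32  0.96 -0.75] [-0.0001  0.0305] 5.2667
0.036 [ 0.33  0.28 -0.3 ] [-0.0001  0.0364] 5.5333
0.039 [ 0.33  0.45 -1.07] [-0.0001  0.0392] 5.7833
0.041 [ 0.37  0.75 -1.13] [-0.      0.0411] 6.0333
0.043 [-1.41 -6.08 -2.45] [0.0001 0.0419] 6.2833
green [ 235  111   39   38 1168] [253.82106164 129.77311644] [-0.0004 -0.0026]
orange [ 223   25   63   61 3621] [253.46699807  54.51228942] [-0.0007  0.0566]
orange [439  56  35  69 945] [456.28571429  90.46772487] [0.1825 0.0419]
top [376 212   8  13  55] [379.98181818 218.94545455] [-0.0022 -0.0058]
side [350 150  12   6  44] [355.95454545 152.72727273] [-0.001   0.0015]
7.8333
```

View pics/w3.png

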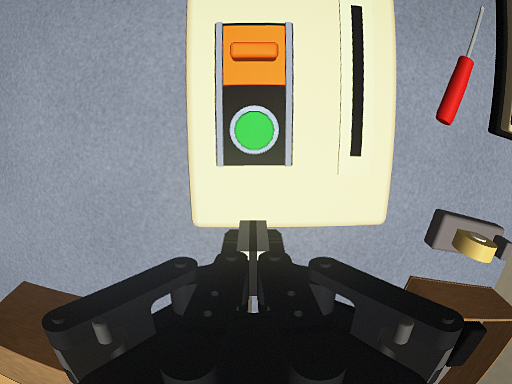

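View pics/side3.png

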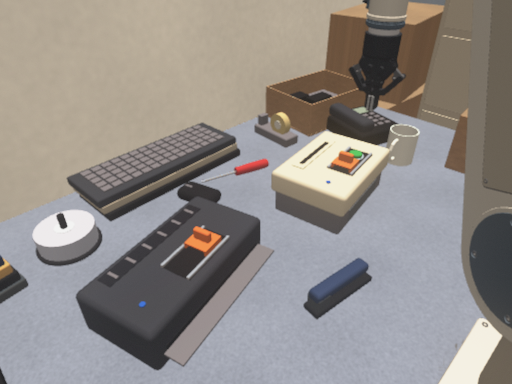

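The wrist view shows the button fully uncovered at (254,130) and the tab at the far end of its track, (253,55). That is about 59 mm of travel, agreeing with the 6 N stop I felt. Next is the press, in small steps.

```bash
python3 - <<'E'
from rig import manip;from h import *
P=B-.0017*t-.0003*X
manip.servo_line(P+[0,0,.19],None,.15)
manip.servo_line(P+[0,0,.150],None,.1)
manip.hold(.2);f0=manip.get_contact_force()
for z in [.145,.142,.140,.138,.1365,.1355,.1348,.134,.133,.132,.131,.130]:
    manip.servo_line(P+[0,0,z],None,.03)
    f=manip.get_contact_force()-f0;print(z,np.round(f,2),round(manip.get_position()[2],4),round(manip.get_time(),2))
    if f[2]>9:break
manip.hold(.3);print(manip.get_contact_force()-f0,manip.get_position())
c=manip.camera('side');cv2.imwrite('pics/s4.png',cv2.resize(c['image'][60:200,260:440],(720,560))[:,:,::-1])
E
```

```text
0.145 [-0.56  0.35  0.4 ] 0.1448 9.49
0.142 [-0.37  0.4   0.98] 0.1418 9.74
0.14 [-1.02  0.49  2.66] 0.1401 9.99
0.138 [-0.54 -1.11  3.84] 0.1381 10.24
0.1365 [0.64 0.74 3.81] 0.1366 10.49
0.1355 [-0.2  -0.39  5.42] 0.1356 10.74
0.1348 [ 0.57 -0.92  6.75] 0.135 10.99
0.134 [-0.78  0.71 13.16] 0.1349 11.24
[-2.04364195  0.63138354 13.57134084] [ 0.48923216 -0.27985844  0.1349368 ]
```

View pics/s4.png

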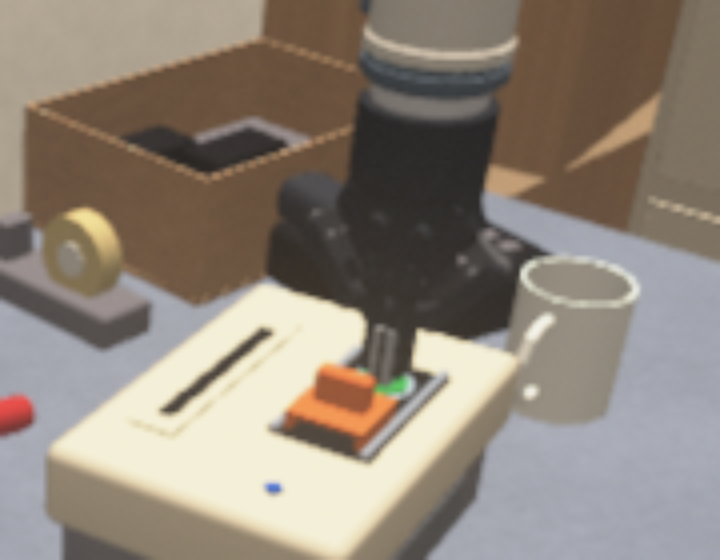

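The fingers are on the green button at (395,383). Contact began at TCP z = 0.141 and a hard stop came at 0.135, which is the full 6 mm. I'm now releasing, backing off, checking and handing in.

```bash
python3 - <<'E'
from rig import manip;from h import *
def loc(P): return np.round([(P-B)@X,(P-B)@t],4)
P=B-.0017*t-.0003*X
manip.servo_line(P+[0,0,.19],None,.1)
manip.servo_line(B-.05*t+[0,0,.235],None,.15)
manip.hold(.3)
p=manip.get_position();r=manip.get_ee_rot();c=manip.camera('wrist');cv2.imwrite('pics/w5.png',c['image'][:,:,::-1])
H=hsv(c)
for nm,m,z in(('green',(H[...,0]>45)&(H[...,0]<80)&(H[...,1]>120),.119),('orange',(H[...,0]<=18)&(H[...,1]>180)&(H[...,2]>120),.1245)):
    for b,s,ce in blobs(m,100):print(nm,s,ce,loc(wonz(c,p,r,*ce,z)))
print(manip.get_contact_force(),manip.get_time())
E
```

```text
green [ 234  111   39   38 1162] [253.32702238 129.72375215] [-0.0004 -0.0026]
orange [ 222   25   63   61 3640] [253.08873626  54.57582418] [-0.0006  0.0566]
orange [438  57  35  68 944] [455.93326271  90.65572034] [0.1828 0.0419]
[-0.42819853 -1.06613788  0.38961274] 13.2417
```

View pics/w5.png

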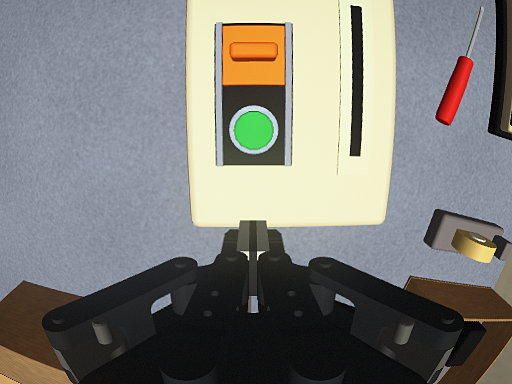

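The picture matches the one before the press. The button is at (253,130) with the same size, so it is up again, and the tab is still at (253,55).

```bash
python3 -c "
from rig import manip
manip.sign_off();print(manip.get_time())"
```

```text
the job is handed in; nothing more can be done
the job is handed in; nothing more can be done
```

The shredder's orange tab is slid fully aside, and its green button was pressed all the way down and has come back up. I handed the job in at about 13 s on the robot's clock, out of the 32 s allowed.

- **Tab:** I pushed the ridge with the closed fingers until it hit its stop, at about 6 N. The last wrist picture puts the tab about 59 mm from the button, unchanged by the press.
- **Button:** The fingers met it at TCP height 0.141 m and hit a hard stop at 0.135 m, which is the full 6 mm, with about 13 N on it. The wrist picture after the press shows it the same size and in the same place as before, so I take it to be up. I had no direct reading of the button joint.
- **At hand-in:** The gripper was clear, about 90 mm above the shredder's top, and the force reading was about 1 N, which is its noise level. The arm worked only over the shredder, away from the laminator.
- **Disagreements:** The first ridge positions from the top and side cameras differed by about 8 mm. The button centres from the top, side and wrist cameras spread over about 7 mm. The top and side cameras saw only part of the button, so I aimed using the wrist camera and the felt stop.

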